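# Unlock the scale's dish and hold the weighed fruit over the board

## Task

The clementine on the kitchen scale is weighed and I want it at the chopping board: take the scale's dish by the grip of its arched handle, give it a quarter turn anticlockwise (seen from above) down in its socket to free the bayonet lock, then lift it straight off. Keep the dish level and the clementine in the middle of it all the way, and leave the board, salt shaker, spice jar and egg timer where they stand. Finish still holding the dish, steady and level over the centre of the board with about 10 cm of air between its foot and the board, so that I can pick the fruit out; do not put it down.

Things in the scene. Friction and masses are not known exactly. Their poses are not given: they have to be found in the camera images.
- scale: White flat kitchen scale, 180 x 150 x 24 mm, fixed on the worktop. Origin on the worktop, straight under the axis of its round socket; x points away from the end with the grey display (the slab reaches 105 mm to -x, 75 mm to +x, 75 mm to either side), z up.
- socket (a point): Centre of the scale's grey bayonet socket, on the slab's top where the dish's foot stands; axes as the scale. Collar 86 mm wide, 13 mm high. Locked: dish x along scale x (within 7 deg). A stop bars clockwise turning; anticlockwise it turns freely to a stop at 95 deg; the dish lifts out only from 74 to 94 deg. Play 3 mm sideways, 2 mm up and down.
- dish_grip (a point): Centre of the black grip bar on top of the dish's arched handle: 66 mm long (its x axis), 14 mm wide and high, above the dish's axis; z up. Seated in the scale it is 159 mm above the worktop. The rim (165 mm wide) is 91 mm and the foot's underside 135 mm below it. The steel dish is loose, 0.24 kg, balanced under the grip.
- dish_middle (a point): Point on the dish's axis where the centre of the clementine is when it lies in the middle: 24 mm above the dish's inner floor, 87 mm below the grip's centre. The floor is flat for 12 mm about the axis, then rises gently (7 degrees, then 20 degrees, then 40 degrees at the rim). Axes as for the grip.
- clementine_centre (a point): Centre of the orange clementine, a loose ball of 48 mm diameter, about 70 g, that lies in the middle of the dish (it may roll).
- dish: The same dish with its handle; origin at the centre of the underside of its foot, axes as for the grip (x along the handle's grip, z up).
- board: Wooden chopping board, 150 x 180 x 15 mm (x, y, z), lying flat on the black glass hob (hob top 5 mm above the worktop). Origin at the centre of its underside, z up.
- salt_shaker: Salt shaker with grey cap, 44 mm wide, 90 mm high; origin at the centre of its underside. Bystander.
- spice_jar: Spice jar with red cap, 45 mm wide, 106 mm high; origin at the centre of its underside. Bystander.
- egg_timer: Red and white egg timer, 61 mm wide, 52 mm high; origin at the centre of its underside. Bystander.
There are look-alikes about, which are no part of the job. Of the things that look like the part that bears clementine_centre, the smaller one is meant.

How it is judged:
By the outcome, as a careful person would: the job done as asked, in the order asked, and still so for the second after the job is handed in, while the arm keeps its last pose, push and grip.
It also fails if it takes over 45 s, if anything falls off the work surface, if the arm or the gripper's body presses on something with over 40 N, if the wrist force passes 120 N, or if a joint passes its speed limit or range.

## Robot

A 7-joint arm with a two-finger parallel gripper is mounted at the origin on a cart in front of the work surface, level with it; the furniture and walls round the work are solid. World frame = base frame: x ahead of the robot, y to its left, z up, the work surface at z = 0. Lengths are in m, angles in rad, forces in N, time in s.
With the tool pointing down it reaches from about 0.425 to 0.95 m from the base axis. Payload 4.7 kg.
Tool frame: the origin (TCP) lies at the very end of the fingers, on their centre line; the grasp point (between the pads) lies 19 mm behind it; z points along the fingers, y is the line along which they close (so a half turn about z gives the same grasp; the last joint's range is limited). The gripper opens to 87 mm and grips with 3 to 60 N. Pads are 19 mm wide; open, the fingers measure 117 mm over their backs; the gripper's body (75 mm by 190 mm) begins 51 mm behind the grasp point.
Start: joints at [1.289, 0.469, -0.049, 1.532, 0.024, 1.141, -0.082], TCP at [0.169, -0.654, 0.223] pointing down, gripper open.
Joint ranges: [-2.59, 2.59], [-0.33, 1.99], [-1.39, 1.29], [0.1, 2.45], [-1.04, 4.18], [0.21, 1.99], [-2.66, 2.66]. Speed limits (rad/s): [2.57, 2.57, 3.14, 3.14, 3.14, 3.14, 3.14].

## Interface

Orientations are given as a unit quaternion [x, y, z, w].
In Python, from bench import env gives the robot as it stands.
- The arm moves only by the shell command python3 -m pendant 'ROWS'. ROWS is JSON, a list of rows, each an object of numbers: "wx", "wy", "wz": the turn, a rotation vector about the tool's x, y, z as a fraction of full scale; "dx", "dy", "dz": the shift along the tool's x, y, z as a fraction of full scale; "jaw": the opening, from 0 (shut) to 1 (fully open). A call has 1 to 20 rows; each row shifts and turns the commanded pose from where the row before left it, along the tool's axes as they then stand; what a row does not reach is not made up. Full scale, the value 1, is 0.25 m for a shift and 180 degrees for a turn. A row lasts 1/10 s, in which the tool goes at most 50 mm and 8.59 degrees, less where a joint would pass 70% of its speed; a pose out of reach is approached as far as the arm can. A call with a number of a shift or a turn outside -1 to 1 is refused whole. A call with a gripper value outside its range is refused whole. The fingers move at their own pace and stop on an object; the grip force is fixed at half the most. Time passes only in rows, so rows that do not move let the fingers close. It gives the time, the measured TCP pose, the force, the opening and the grip force at its end, in the units of the state.
- env.state(): the state, without advancing time (a new reading comes with each control period).
- env.camera(name): name is "scene" or "top" or "wrist"; returns (picture, depth): 384x512x3 uint8, red, green, blue; 384x512 float32, m along the optical axis (not along the pixel's ray), 0 where there is no reading.
- env.camera_params(name): a dict with "intrinsics" (3x3 intrinsics, pixels), "R" (3x3) and "t" (3): a world point X has camera coordinates R X + t. Camera axes: x right, y down, z forward; pixel columns grow to the right and rows downward; lengths in m; the calibration is good to about 2 mm. A picture is of the moment at which its call begins: read the wrist's pose just before it. camera_params takes no time and is no camera call; for the wrist camera it gives the pose at the moment of the call.
- env.close_job(): hands the job in; it is judged then, once.
The state is a dict: "t": time; "joint_positions": joint angles; "joint_velocities": joint speeds; "tau": joint torques, N m; "position": TCP position; "orientation": TCP orientation; "ft_force": force on the tool from outside, world axes, zero at the start; "moment": the same for the moment, N m; "finger_gap": opening from 0.0 (shut) to 1.0 (fully open); "gripper_force": force on a finger pad.
Only numpy, scipy, OpenCV 4.12 (cv2) and the standard library are available. Lean on these libraries where they do the work, as an engineer would, in place of code of your own. Each camera call takes 0.05 s, during which the arm holds its last target. There are 200 camera calls.

## Working session

There is one attempt and no reset: what is moved stays moved. The work goes in short steps, Python scripts to look and compute and a shell command to move; the robot and the scene stay as the last step left them, time stands still between calls to the robot, and variables do not carry over. Pictures are saved under pics/ and viewed, at most 10 in all, crops included, and the job is handed in when it is done.

```bash
mkdir -p pics; ls
python3 - <<'E'
from bench import env
import cv2,numpy as np
for n in("scene","top"):
    p,d=env.camera(n); c=env.camera_params(n)
    np.savez(f'pics/{n}.npz',p=p,d=d,**{k:np.array(c[k]) for k in c})
    cv2.imwrite(f'pics/{n}.png',p[:,:,::-1]); print(n,c)
print(env.state())
E
```

```text
pics
scene {'intrinsics': array([[444.84434185,   0.        , 250.19778403],
       [  0.        , 444.84434185, 195.85118516],
       [  0.        ,   0.        ,   1.        ]]), 'R': array([[-0.63033213, -0.77597435,  0.02334988],
       [-0.32916052,  0.23989864, -0.91329184],
       [ 0.70308944, -0.58336305, -0.40663594]]), 't': array([0.37567337, 0.33247411, 0.62770219])}
top {'intrinsics': array([[447.52394526,   0.        , 263.32712401],
       [  0.        , 447.52394526, 188.13660449],
       [  0.        ,   0.        ,   1.        ]]), 'R': array([[ 0.0254798 , -0.99882511,  0.04122109],
       [-0.99330583, -0.02994328, -0.11156582],
       [ 0.11266904, -0.03810247, -0.99290175]]), 't': array([-0.0268241 ,  0.64308232,  1.16610086])}
{'t': 0.1, 'joint_positions': array([ 1.28911449,  0.46935767, -0.04858228,  1.53358111,  0.02410888,
        1.14101752, -0.08231345]), 'joint_velocities': array([ 0.00112374, -0.00076482,  0.00071648, -0.00132638, -0.00057462,
        0.00079274, -0.00083795]), 'tau': array([ 2.56852645e-04, -5.09168923e+01, -8.12326069e-02, -2.36830634e+01,
       -6.14224328e-02,  3.44145298e-02,  6.82880909e-05]), 'position': array([ 0.16868142, -0.65301674,  0.22160364]), 'orientation': array([ 9.92022391e-01,  1.26058656e-01, -1.50072506e-04, -8.76132768e-04]), 'ft_force': array([ 0.12477661,  0.09399622, -0.5214556 ]), 'moment': array([ 0.03538047, -0.01085262,  0.02188701]), 'gripper_force': 0.0, 'finger_gap': 1.001108153491415}
```

View pics/scene.png

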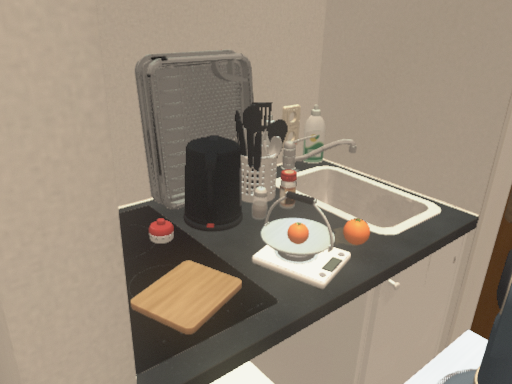

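View pics/top.png

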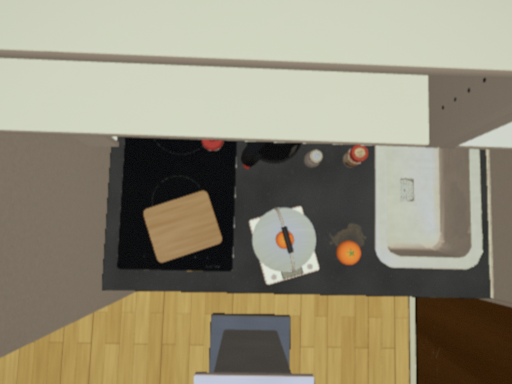

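The scene view shows the dish on the scale at about (298,240) and the board at (188,293). In the top view the black grip is at (287,239), the scale's display is toward (291,273), and the board is at (183,227). A wall cabinet hangs over the back, and the larger fruit at (348,253) is the look-alike.

```bash
cat > h.py <<'E'
import numpy as np,cv2
def cloud(n,d=None,c=None):
    z=np.load(f'pics/{n}.npz') if d is None else dict(d=d,**c)
    d=z['d'];K=z['intrinsics'];v,u=np.mgrid[:d.shape[0],:d.shape[1]]
    C=np.stack([(u-K[0,2])/K[0,0]*d,(v-K[1,2])/K[1,1]*d,d],-1)
    return (C-np.array(z['t']))@np.array(z['R'])
E
python3 - <<'E'
import numpy as np,cv2
from h import cloud
for n in("top","scene"):
    z=np.load(f'pics/{n}.npz');p=z['p'].astype(int);d=z['d'];X=cloud(n)
    def rep(name,m):
        P=X[m]
        if len(P)<5: print(n,name,len(P));return
        print(n,name,len(P),'mean',P.mean(0).round(4),'med',np.median(P,0).round(4),'min',np.percentile(P,2,axis=0).round(3),'max',np.percentile(P,98,axis=0).round(3))
        return P
    x,y,zz=X[...,0],X[...,1],X[...,2]; s=p.sum(-1); ok=d>0
    print(n,'zero depth',(~ok).sum())
    P=rep('grip',ok&(s<150)&(zz>.14)&(zz<.18)&(x>.3)&(x<.6)&(abs(y+.05)<.15))
    if P is not None:
        w,V=np.linalg.eigh(np.cov(P[:,:2].T));print('axis deg',np.degrees(np.arctan2(V[1,1],V[0,1])),np.sqrt(w*12))
    hsv=cv2.cvtColor(z['p'],cv2.COLOR_RGB2HSV)
    br=ok&(hsv[...,0]>8)&(hsv[...,0]<22)&(hsv[...,1]>90)&(hsv[...,2]>100)&(abs(zz-.02)<.012)&(y>.05)&(x>.3)
    P=rep('board',br)
    if P is not None: print(cv2.minAreaRect((P[:,:2]*1000).astype(np.float32)))
    P=rep('white slab',ok&(p.min(-1)>170)&(abs(zz-.024)<.008)&(x>.25)&(x<.6)&(abs(y+.05)<.15))
    if P is not None: print(cv2.minAreaRect((P[:,:2]*1000).astype(np.float32)))
    rep('orange',ok&(hsv[...,0]<14)&(hsv[...,1]>180)&(hsv[...,2]>150)&(zz>.03)&(zz<.12)&(x>.25)&(x<.6)&(y<.1)&(y>-.12))
    rep('fruit2',ok&(hsv[...,0]<14)&(hsv[...,1]>180)&(hsv[...,2]>150)&(zz>.01)&(x>.25)&(x<.6)&(y<-.14))
    rep('above',ok&(zz>.25)&(x>.3)&(x<1.0)&(abs(y)<.5))
    for y0 in np.arange(-.3,.4,.1):
      m=ok&(zz>.3)&(abs(y-y0)<.05)&(x>.2)&(x<1.2)
      if m.sum(): 
        i=np.argmin(np.where(m,x,9));print('nearest high y',y0.round(1),X.reshape(-1,3)[i].round(3))
    m=ok&(zz>.06)&(x>.3)&(x<.8)&(abs(y)<.35)
    big=cv2.connectedComponentsWithStats(m.astype(np.uint8))
    for k in range(1,big[0]):
        if big[2][k,4]>40: rep('comp%d'%k,big[1]==k)
E
```

```text
top zero depth 925
top grip 20 mean [ 0.5212 -0.0591  0.1658] med [ 0.5246 -0.0583  0.1656] min [ 0.484 -0.068  0.163] max [ 0.535 -0.053  0.17 ]
axis deg -166.516924301472 [0.00948804 0.05443636]
top board 3763 mean [0.5359 0.2053 0.0198] med [0.5359 0.2055 0.0198] min [0.454 0.114 0.015] max [0.618 0.296 0.025]
((487.3040771484375, 291.9940490722656), (177.27447509765625, 397.3332214355469), 30.40913963317871)
top white slab 505 mean [ 0.4556 -0.0693  0.0238] med [ 0.4336 -0.0496  0.0238] min [ 0.395 -0.156  0.019] max [0.594 0.021 0.029]
((494.5363464355469, -68.04955291748047), (175.5207977294922, 145.59976196289062), 17.067567825317383)
top orange 61 mean [ 0.509  -0.0578  0.0876] med [ 0.5112 -0.0528  0.0875] min [ 0.491 -0.081  0.082] max [ 0.524 -0.045  0.093]
top fruit2 257 mean [ 0.4789 -0.2339  0.0508] med [ 0.4802 -0.23    0.0517] min [ 0.45  -0.266  0.039] max [ 0.506 -0.211  0.06 ]
top above 86541 mean [0.643  0.0921 0.7254] med [0.6602 0.0719 0.6652] min [ 0.362 -0.208  0.293] max [0.725 0.418 0.912]
nearest high y -0.3 [ 0.636 -0.308  0.663]
nearest high y -0.2 [ 0.63
[... 1656 characters left out ...]
in [ 0.785 -0.266  0.063] max [ 0.8   -0.172  0.217]
scene comp2 3533 mean [ 0.7393 -0.0018  0.1485] med [0.7321 0.0014 0.1503] min [ 0.691 -0.082  0.064] max [0.796 0.05  0.218]
scene comp4 315 mean [ 0.7285 -0.2427  0.0885] med [ 0.7263 -0.2394  0.0902] min [ 0.714 -0.268  0.061] max [ 0.753 -0.228  0.109]
scene comp7 156 mean [ 0.7229 -0.1359  0.0767] med [ 0.7217 -0.1347  0.0775] min [ 0.713 -0.153  0.061] max [ 0.739 -0.125  0.091]
scene comp8 1664 mean [ 0.5125 -0.0674  0.0892] med [ 0.5072 -0.0626  0.0702] min [ 0.43  -0.141  0.06 ] max [0.588 0.011 0.167]
scene comp11 83 mean [ 0.4769 -0.2356  0.0632] med [ 0.4762 -0.2358  0.063 ] min [ 0.463 -0.252  0.06 ] max [ 0.493 -0.222  0.067]
```

```bash
python3 -m pendant '[{"dz":-0.14,"jaw":1},{"dz":-0.14,"dx":0.05,"dy":-0.05},{"dx":0.119,"dy":-0.121},{"dx":0.119,"dy":-0.121},{"dx":0.119,"dy":-0.121},{"dx":0.119,"dy":-0.121},{"dx":0.119,"dy":-0.121},{"dx":0.119,"dy":-0.121},{"dx":0.119,"dy":-0.121},{"dx":0.119,"dy":-0.121},{"dx":0.119,"dy":-0.121},{"dx":0.119,"dy":-0.121},{"dx":0.119,"dy":-0.121},{"dx":0.119,"dy":-0.121},{"dx":0.119,"dy":-0.121},{"dx":0.119,"dy":-0.121},{"dx":0.119,"dy":-0.121},{"dx":0.07,"dy":-0.07},{}]'
cat > look.py <<'E'
import sys,cv2,numpy as np
from bench import env
n,f=sys.argv[1:3]; c=env.camera_params(n); p,d=env.camera(n)
np.savez(f'pics/{f}.npz',p=p,d=d,**{k:np.array(c[k]) for k in c}); cv2.imwrite(f'pics/{f}.png',p[:,:,::-1])
s=env.state(); print(s['t'],s['position'],s['orientation'],s['joint_positions'].round(3))
E
python3 look.py wrist w1
```

```text
0.15 [ 0.16872779 -0.65312334  0.22172843] [ 9.92020840e-01  1.26071802e-01 -1.21017231e-04 -7.34061075e-04] [ 1.289  0.469 -0.049  1.533  0.024  1.141 -0.082]invalid input at $[0]: expected keys wx, wy, wz, dx, dy, dz, jaw
```

View pics/w1.png

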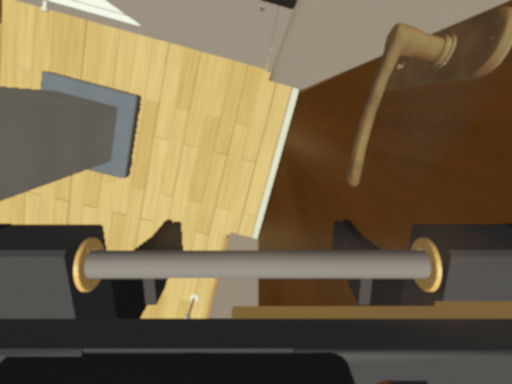

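The command was refused, as every row needs all the keys. The wrist view still shows the start pose: floor, a door handle, and the fingers at left and right.

```bash
python3 -m pendant '[{"wx":0,"wy":0,"wz":0,"dx":0,"dy":0,"dz":-0.14,"jaw":1},{"wx":0,"wy":0,"wz":0,"dx":0.05,"dy":-0.05,"dz":-0.14,"jaw":1},{"wx":0,"wy":0,"wz":0,"dx":0.119,"dy":-0.121,"dz":0,"jaw":1},{"wx":0,"wy":0,"wz":0,"dx":0.119,"dy":-0.121,"dz":0,"jaw":1},{"wx":0,"wy":0,"wz":0,"dx":0.119,"dy":-0.121,"dz":0,"jaw":1},{"wx":0,"wy":0,"wz":0,"dx":0.119,"dy":-0.121,"dz":0,"jaw":1},{"wx":0,"wy":0,"wz":0,"dx":0.119,"dy":-0.121,"dz":0,"jaw":1},{"wx":0,"wy":0,"wz":0,"dx":0.119,"dy":-0.121,"dz":0,"jaw":1},{"wx":0,"wy":0,"wz":0,"dx":0.119,"dy":-0.121,"dz":0,"jaw":1},{"wx":0,"wy":0,"wz":0,"dx":0.119,"dy":-0.121,"dz":0,"jaw":1},{"wx":0,"wy":0,"wz":0,"dx":0.119,"dy":-0.121,"dz":0,"jaw":1},{"wx":0,"wy":0,"wz":0,"dx":0.119,"dy":-0.121,"dz":0,"jaw":1},{"wx":0,"wy":0,"wz":0,"dx":0.119,"dy":-0.121,"dz":0,"jaw":1},{"wx":0,"wy":0,"wz":0,"dx":0.119,"dy":-0.121,"dz":0,"jaw":1},{"wx":0,"wy":0,"wz":0,"dx":0.119,"dy":-0.121,"dz":0,"jaw":1},{"wx":0,"wy":0,"wz":0,"dx":0.119,"dy":-0.121,"dz":0,"jaw":1},{"wx":0,"wy":0,"wz":0,"dx":0.119,"dy":-0.121,"dz":0,"jaw":1},{"wx":0,"wy":0,"wz":0,"dx":0.07,"dy":-0.07,"dz":0,"jaw":1},{"wx":0,"wy":0,"wz":0,"dx":0,"dy":0,"dz":0,"jaw":1},{"wx":0,"wy":0,"wz":0,"dx":0,"dy":0,"dz":0,"jaw":1}]'
python3 look.py wrist w2
```

```text
t: 2.15
position: [0.5087, -0.0661, 0.2922]
orientation: [0.992, 0.127, -0.001, 0.0]
ft_force: [-0.4, -0.0, -0.7]
finger_gap: 0.999
gripper_force: 0.0
2.2 [ 0.50844333 -0.0671153   0.2921695 ] [ 9.92096164e-01  1.25478240e-01 -5.70599090e-04  2.94949678e-04] [ 0.489  0.182 -0.505  1.796  0.095  1.189 -1.364]
```

View pics/w2.png

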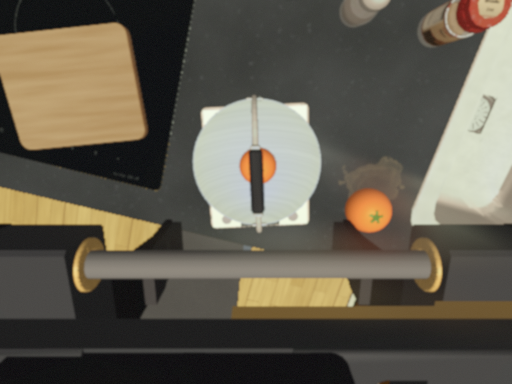

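The wrist view shows the grip bar at about (256,181), nearly parallel to the tool's x axis, with the clementine under it at (257,165). Next I measure all of it from this cloud.

Run:
```python
import numpy as np,cv2
from h import cloud
for n in("w2","top","scene"):
    z=np.load(f'pics/{n}.npz');p=z['p'].astype(int);d=z['d'];X=cloud(n);s=p.sum(-1);ok=d>0
    x,y,zz=X[...,0],X[...,1],X[...,2]
    near=ok&(np.hypot(x-.509,y+.064)<.09)
    g=near&(zz>.145)&(zz<.18)&(s<200); P=X[g]
    if n=='scene': g=near&(zz>.145)&(zz<.18);P=X[g]
    r=cv2.minAreaRect((P[:,:2]*1000).astype(np.float32))
    print(n,len(P),'grip',P.mean(0).round(4),r)
    h=near&(zz>.075)&(zz<.18)&(p.max(-1)-p.min(-1)<60);Q=X[h]
    w,V=np.linalg.eigh(np.cov(Q[:,:2].T));a=V[:,1]*np.sign(V[0,1]);t=(Q[:,:2]-Q[:,:2].mean(0))@a
    print('handle',len(Q),'yaw',np.degrees(np.arctan2(a[1],a[0])).round(2),'ctr',(Q[:,:2].mean(0)+a*(t.min()+t.max())/2).round(4),'len',np.ptp(t).round(4))
    hsv=cv2.cvtColor(z['p'],cv2.COLOR_RGB2HSV)
    o=X[near&(zz>.04)&(zz<.12)&(hsv[...,0]<16)&(hsv[...,1]>150)&(hsv[...,2]>120)]
    if len(o)>20:
        sol=np.linalg.lstsq(np.c_[2*o,np.ones(len(o))],(o**2).sum(1),rcond=None)[0];print('clem',len(o),sol[:3].round(4),'R',np.sqrt(sol[3]+sol[:3]@sol[:3]).round(4))
    rim=X[near&(abs(zz-.068)<.006)]
    r2=cv2.minEnclosingCircle((rim[:,:2]*1000).astype(np.float32));print('rim',len(rim),r2)
    for nm,m in(('slab',ok&(p.min(-1)>(110 if n=='w2' else 170))&(abs(zz-.024)<.006)&(x>.37)&(x<.65)&(abs(y+.065)<.13)),('board',ok&(abs(zz-.02)<.010)&(abs(x-.535)<.16)&(abs(y-.205)<.16)&(hsv[...,0]>5)&(hsv[...,0]<25)&(hsv[...,1]>60)&(hsv[...,2]>90))):
        l=cv2.connectedComponentsWithStats(cv2.morphologyEx(m.astype(np.uint8),cv2.MORPH_OPEN,np.ones((2,2))))
        if nm=='board': m=l[1]==1+np.argmax(l[2][1:,4])
        B=X[m];print(nm,len(B),np.median(B[:,2]).round(4),cv2.minAreaRect((B[:,:2]*1000).astype(np.float32)))
```

```text
w2 671 grip [ 0.5126 -0.0641  0.166 ] ((511.4832458496094, -64.44749450683594), (61.41135787963867, 11.046488761901855), 16.753379821777344)
handle 1299 yaw 17.06 ctr [ 0.5163 -0.0637] len 0.1591
clem 448 [ 0.5109 -0.0662  0.0733] R 0.0231
rim 3504 ((512.3916015625, -66.11054992675781), 84.24375915527344)
slab 1182 0.0242 ((496.6020202636719, -69.15077209472656), (179.1331787109375, 148.9658660888672), 17.296588897705078)
board 15246 0.0203 ((563.0606079101562, 133.36978149414062), (151.30105590820312, 351.1724853515625), 20.166912078857422)
top 106 grip [ 0.509  -0.0631  0.1661] ((509.1700744628906, -63.38216018676758), (58.63430404663086, 10.778342247009277), 17.66149139404297)
handle 262 yaw 16.3 ctr [ 0.5077 -0.0644] len 0.1682
clem 108 [ 0.5079 -0.0654  0.0762] R 0.021
rim 798 ((506.593017578125, -62.51534652709961), 84.47418975830078)
slab 499 0.0238 ((494.5277099609375, -68.04922485351562), (175.5207977294922, 145.58274841308594), 17.076644897460938)
board 3753 0.0198 ((542.9922485351562, 174.88970947265625), (153.0677947998047, 240.03515625), 18.32646942138672)
scene 258 grip [ 0.5055 -0.0616  0.1606] ((510.053466796875, -63.416259765625), (96.71064758300781, 17.026165008544922), 20.051565170288086)
handle 465 yaw 17.1 ctr [ 0.5095 -0.0616] len 0.1727
clem 165 [ 0.5085 -0.0633  0.0763] R 0.0206
rim 761 ((508.7851257324219, -65.4601058959961), 85.31684112548828)
slab 1578 0.0248 ((493.77032470703125, -67.18562316894531), (177.41319274902344, 150.19198608398438), 16.66219711303711)
board 4677 0.021 ((294.70343017578125, 398.2247314453125), (208.0004119873047, 832.8760986328125), 51.227046966552734)
```

```bash
python3 -m pendant '[{"wx":0,"wy":0,"wz":-0.0139,"dx":0.01,"dy":-0.0083,"dz":0,"jaw":1},{"wx":0,"wy":0,"wz":0,"dx":0,"dy":0,"dz":0.07,"jaw":1},{"wx":0,"wy":0,"wz":0,"dx":0,"dy":0,"dz":0.1,"jaw":1},{"wx":0,"wy":0,"wz":0,"dx":0,"dy":0,"dz":0.1,"jaw":1},{"wx":0,"wy":0,"wz":0,"dx":0,"dy":0,"dz":0.1,"jaw":1},{"wx":0,"wy":0,"wz":0,"dx":0,"dy":0,"dz":0.1,"jaw":1},{"wx":0,"wy":0,"wz":0,"dx":0,"dy":0,"dz":0.07,"jaw":1},{"wx":0,"wy":0,"wz":0,"dx":0,"dy":0,"dz":0.04,"jaw":1},{"wx":0,"wy":0,"wz":0,"dx":0,"dy":0,"dz":0.028,"jaw":1},{"wx":0,"wy":0,"wz":0,"dx":0,"dy":0,"dz":0,"jaw":1},{"wx":0,"wy":0,"wz":0,"dx":0,"dy":0,"dz":0,"jaw":1}]'
python3 look.py wrist w3
```

```text
t: 3.3
position: [0.5114, -0.0638, 0.1412]
orientation: [0.989, 0.147, 0.001, 0.0]
ft_force: [-0.3, 0.2, 0.2]
finger_gap: 0.999
gripper_force: 0.0
3.35 [ 0.51152104 -0.06360135  0.14140832] [9.89054620e-01 1.47547290e-01 8.12781884e-04 3.08550685e-04] [ 0.441  0.344 -0.487  1.975  0.209  0.869 -1.432]
```

View pics/w3.png

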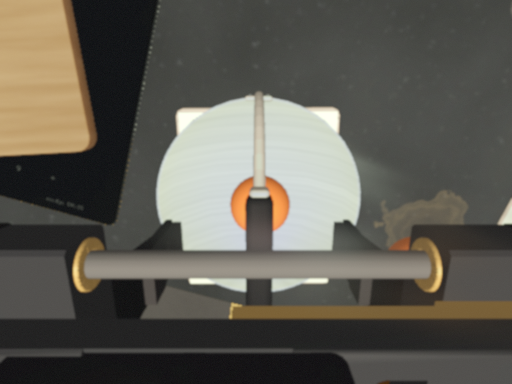

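The bar lies at column 259, centred between the fingers, and its far end is at row 192. I check how well it is centred along the bar.

Run:
```python
import numpy as np,cv2
from h import cloud
z=np.load('pics/w3.npz');p=z['p'].astype(int);X=cloud('w3');ok=z['d']>0
tcp=np.array([.5114,-.0637]);a=np.radians(17);u=np.array([np.cos(a),np.sin(a)]);v=np.array([-u[1],u[0]])
n=ok&(abs(X[...,2]-.16)<.012)&(np.hypot(*(X[...,:2]-tcp).transpose(2,0,1))<.1)
for nm,m in(('bar',n&(p.sum(-1)<180)),('steel',n&(p.sum(-1)>250))):
    P=X[m];c=np.argwhere(m)
    if len(P):
        q=P[:,:2]-tcp;print(nm,len(P),'rows',c[:,0].min(),c[:,0].max(),'along',np.percentile(q@u,[0,2,98,100]).round(4),'across',np.percentile(q@v,[2,50,98]).round(4),'z',np.median(P[:,2]).round(4))
q=X[...,:2]-tcp
R=X[ok&(abs(X[...,2]-.068)<.005)&(np.hypot(q[...,0],q[...,1])<.1)];s=R[:,:2]-tcp
for t in(R,):
    print('rim along max',(s@u).max().round(4),'across',(s@v).min().round(4),(s@v).max().round(4))
o=X[ok&(p[...,0]>150)&(p[...,2]<90)&(q[...,0]**2+q[...,1]**2<.06**2)]
sol=np.linalg.lstsq(np.c_[2*o,np.ones(len(o))],(o**2).sum(1),rcond=None)[0];print('clem',sol[:3].round(4),np.sqrt(sol[3]+sol[:3]@sol[:3]))
```

```text
bar 1424 rows 197 304 along [-0.0287 -0.0261  0.0306  0.0314] across [-0.0488  0.004   0.0519] z 0.1654
steel 1249 rows 166 292 along [-0.0219 -0.0156  0.0419  0.044 ] across [-0.044  -0.002   0.0057] z 0.1638
rim along max 0.0839 across -0.0834 0.0812
clem [ 0.5279 -0.057   0.162 ] 0.07737176667166988
```

```bash
python3 -m pendant '[{"wx":0,"wy":0,"wz":0,"dx":-0.004,"dy":0,"dz":0.004,"jaw":1},{"wx":0,"wy":0,"wz":0,"dx":0,"dy":0,"dz":0,"jaw":0.6},{"wx":0,"wy":0,"wz":0,"dx":0,"dy":0,"dz":0,"jaw":0.35},{"wx":0,"wy":0,"wz":0,"dx":0,"dy":0,"dz":0,"jaw":0.25},{"wx":0,"wy":0,"wz":0,"dx":0,"dy":0,"dz":0,"jaw":0.22},{"wx":0,"wy":0,"wz":0,"dx":0,"dy":0,"dz":0,"jaw":0.19},{"wx":0,"wy":0,"wz":0,"dx":0,"dy":0,"dz":0,"jaw":0.16},{"wx":0,"wy":0,"wz":0,"dx":0,"dy":0,"dz":0,"jaw":0.1},{"wx":0,"wy":0,"wz":0,"dx":0,"dy":0,"dz":0,"jaw":0},{"wx":0,"wy":0,"wz":0,"dx":0,"dy":0,"dz":0,"jaw":0},{"wx":0,"wy":0,"wz":0,"dx":0,"dy":0,"dz":0,"jaw":0}]'; python3 -c "
from bench import env;s=env.state();print(s['ft_force'],s['moment'])"
```

```text
t: 4.45
position: [0.51, -0.0637, 0.1396]
orientation: [0.989, 0.148, 0.0, 0.0]
ft_force: [-0.7, -0.3, -0.2]
finger_gap: 0.175
gripper_force: 0.3
[-0.71732901 -0.34051201 -0.20168577] [-0.13658066 -0.04712012 -0.01002944]
```

```bash
python3 -m pendant '[{"wx":0,"wy":0,"wz":0,"dx":0,"dy":0,"dz":0,"jaw":0},{"wx":0,"wy":0,"wz":0,"dx":0,"dy":0,"dz":0,"jaw":0},{"wx":0,"wy":0,"wz":0,"dx":0,"dy":0,"dz":0,"jaw":0},{"wx":0,"wy":0,"wz":0,"dx":0,"dy":0,"dz":0,"jaw":0},{"wx":0,"wy":0,"wz":0,"dx":0,"dy":0,"dz":0,"jaw":0}]'; python3 -c "
from bench import env;s=env.state();print(s['ft_force'],s['moment'])"
python3 look.py wrist w4; python3 look.py top t4;  python3 - <<'E'
import cv2,numpy as np
a=cv2.imread('pics/w4.png');b=cv2.resize(cv2.imread('pics/t4.png')[190:300,220:350],None,fx=2.2,fy=2.2)
a=a[80:320];c=np.zeros((max(a.shape[0],b.shape[0]),a.shape[1]+b.shape[1],3),np.uint8);c[:a.shape[0],:a.shape[1]]=a;c[:b.shape[0],a.shape[1]:]=b
cv2.imwrite('pics/m4.png',c)
E
```

```text
t: 4.95
position: [0.51, -0.0638, 0.1396]
orientation: [0.989, 0.148, 0.0, 0.0]
ft_force: [0.1, 0.3, 0.2]
finger_gap: 0.155
gripper_force: 30.0
[0.05679385 0.28922812 0.15065955] [-0.17217694 -0.06622093  0.01567767]
5.0 [ 0.50996522 -0.06379538  0.13957063] [9.89034580e-01 1.47684086e-01 4.77071314e-05 9.50802232e-05] [ 0.441  0.345 -0.486  1.979  0.209  0.866 -1.432]
5.05 [ 0.50999685 -0.06380579  0.13959272] [9.89039921e-01 1.47648299e-01 8.16057651e-05 8.62475757e-05] [ 0.441  0.345 -0.486  1.979  0.209  0.866 -1.432]
```

View pics/m4.png

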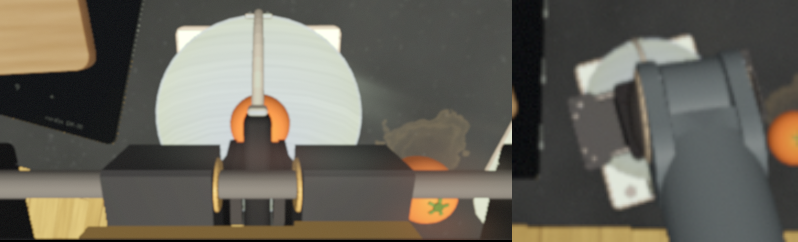

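The grip closed on the bar at 30 N with no side load. The clementine is still centred under the bar at (260,120) in the crop. Now the first part of the turn.

```bash
python3 -m pendant '[{"wx":0,"wy":0,"wz":-0.003,"dx":0,"dy":0,"dz":0,"jaw":0},{"wx":0,"wy":0,"wz":-0.006,"dx":0,"dy":0,"dz":0,"jaw":0},{"wx":0,"wy":0,"wz":-0.01,"dx":0,"dy":0,"dz":0,"jaw":0},{"wx":0,"wy":0,"wz":-0.014,"dx":0,"dy":0,"dz":0,"jaw":0},{"wx":0,"wy":0,"wz":-0.017,"dx":0,"dy":0,"dz":0,"jaw":0},{"wx":0,"wy":0,"wz":-0.017,"dx":0,"dy":0,"dz":0,"jaw":0},{"wx":0,"wy":0,"wz":-0.017,"dx":0,"dy":0,"dz":0,"jaw":0},{"wx":0,"wy":0,"wz":-0.017,"dx":0,"dy":0,"dz":0,"jaw":0},{"wx":0,"wy":0,"wz":-0.014,"dx":0,"dy":0,"dz":0,"jaw":0},{"wx":0,"wy":0,"wz":-0.01,"dx":0,"dy":0,"dz":0,"jaw":0},{"wx":0,"wy":0,"wz":-0.006,"dx":0,"dy":0,"dz":0,"jaw":0},{"wx":0,"wy":0,"wz":-0.002,"dx":0,"dy":0,"dz":0,"jaw":0}]'; python3 -c "
from bench import env;s=env.state();print(s['ft_force'],s['moment'],s['joint_positions'])"
```

```text
t: 6.25
position: [0.5096, -0.0634, 0.1394]
orientation: [0.937, 0.35, -0.0, -0.0]
ft_force: [0.3, 0.7, -1.2]
finger_gap: 0.16
gripper_force: 30.0
[ 0.33213822  0.72362115 -1.23348241] [ 0.29897379  0.11747676 -0.01155759] [ 0.512022    0.361268   -0.57658163  1.97515786  0.25297692  0.87626749
 -1.05428789]
```

```bash
python3 -m pendant '[{"wx":0,"wy":0,"wz":-0.005,"dx":0,"dy":0,"dz":0,"jaw":0},{"wx":0,"wy":0,"wz":-0.01,"dx":0,"dy":0,"dz":0,"jaw":0},{"wx":0,"wy":0,"wz":-0.015,"dx":0,"dy":0,"dz":0,"jaw":0},{"wx":0,"wy":0,"wz":-0.02,"dx":0,"dy":0,"dz":0,"jaw":0},{"wx":0,"wy":0,"wz":-0.02,"dx":0,"dy":0,"dz":0,"jaw":0},{"wx":0,"wy":0,"wz":-0.02,"dx":0,"dy":0,"dz":0,"jaw":0},{"wx":0,"wy":0,"wz":-0.02,"dx":0,"dy":0,"dz":0,"jaw":0},{"wx":0,"wy":0,"wz":-0.02,"dx":0,"dy":0,"dz":0,"jaw":0},{"wx":0,"wy":0,"wz":-0.02,"dx":0,"dy":0,"dz":0,"jaw":0},{"wx":0,"wy":0,"wz":-0.02,"dx":0,"dy":0,"dz":0,"jaw":0},{"wx":0,"wy":0,"wz":-0.02,"dx":0,"dy":0,"dz":0,"jaw":0},{"wx":0,"wy":0,"wz":-0.02,"dx":0,"dy":0,"dz":0,"jaw":0},{"wx":0,"wy":0,"wz":-0.02,"dx":0,"dy":0,"dz":0,"jaw":0},{"wx":0,"wy":0,"wz":-0.02,"dx":0,"dy":0,"dz":0,"jaw":0},{"wx":0,"wy":0,"wz":-0.02,"dx":0,"dy":0,"dz":0,"jaw":0},{"wx":0,"wy":0,"wz":-0.02,"dx":0,"dy":0,"dz":0,"jaw":0},{"wx":0,"wy":0,"wz":-0.016,"dx":0,"dy":0,"dz":0,"jaw":0},{"wx":0,"wy":0,"wz":-0.012,"dx":0,"dy":0,"dz":0,"jaw":0},{"wx":0,"wy":0,"wz":-0.01,"dx":0,"dy":0,"dz":0,"jaw":0},{"wx":0,"wy":0,"wz":-0.005,"dx":0,"dy":0,"dz":0,"jaw":0}]'; python3 -c "
from bench import env;s=env.state();print(s['ft_force'],s['moment'],s['joint_positions'])"; python3 look.py wrist w5
python3 - <<'E'
import numpy as np
from h import cloud
z=np.load('pics/w5.npz');p=z['p'].astype(int);X=cloud('w5');ok=z['d']>0
c=np.array([.51,-.064]);q=X[...,:2]-c;r=np.hypot(q[...,0],q[...,1])
m=ok&(r<.095)&(X[...,2]>.08)&(X[...,2]<.15)&(p.max(-1)-p.min(-1)<50)&(p.sum(-1)>250)
P=q[m];w,V=np.linalg.eigh(P.T@P);print('handle yaw',len(P),np.degrees(np.arctan2(V[1,1],V[0,1])))
R=X[ok&(abs(X[...,2]-.068)<.004)&(r<.1)];print(R[:,:2].min(0),R[:,:2].max(0))
E
```

```text
t: 8.25
position: [0.5098, -0.064, 0.1394]
orientation: [0.636, 0.771, -0.0, -0.0]
ft_force: [-0.6, -0.0, -0.5]
finger_gap: 0.158
gripper_force: 30.0
[-0.56859878 -0.01453658 -0.52272175] [-0.04318946  0.08268205 -0.02255567] [ 0.69123556  0.42033731 -0.81318863  1.9660158   0.38382977  0.91481393
 -0.12705287]
8.3 [ 0.50977277 -0.06400925  0.13944316] [ 6.36442120e-01  7.71324426e-01 -2.40940099e-04 -1.82906482e-05] [ 0.691  0.42  -0.813  1.966  0.384  0.915 -0.127]
handle yaw 931 100.03722108564168
[ 0.42887117 -0.14526815] [0.59330911 0.0204428 ]
```

View pics/w5.png

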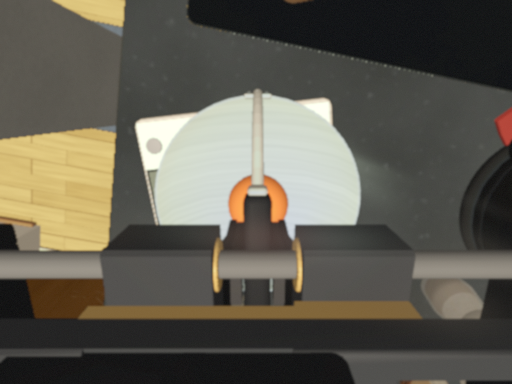

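The dish has turned 84°, the middle of the release window. The clementine is still centred at (258,203) and the forces are small, so I start the lift.

```bash
python3 -m pendant '[{"wx":0,"wy":0,"wz":0,"dx":0,"dy":0,"dz":-0.002,"jaw":0},{"wx":0,"wy":0,"wz":0,"dx":0,"dy":0,"dz":-0.005,"jaw":0},{"wx":0,"wy":0,"wz":0,"dx":0,"dy":0,"dz":-0.008,"jaw":0},{"wx":0,"wy":0,"wz":0,"dx":0,"dy":0,"dz":-0.01,"jaw":0},{"wx":0,"wy":0,"wz":0,"dx":0,"dy":0,"dz":-0.01,"jaw":0},{"wx":0,"wy":0,"wz":0,"dx":0,"dy":0,"dz":-0.008,"jaw":0},{"wx":0,"wy":0,"wz":0,"dx":0,"dy":0,"dz":-0.005,"jaw":0},{"wx":0,"wy":0,"wz":0,"dx":0,"dy":0,"dz":-0.002,"jaw":0}]'; python3 -c "
from bench import env;s=env.state();print(s['ft_force'],s['moment'])"
```

```text
t: 9.1
position: [0.51, -0.0637, 0.1522]
orientation: [0.637, 0.771, 0.0, 0.0]
ft_force: [-0.2, 0.2, -3.7]
finger_gap: 0.152
gripper_force: 30.0
[-0.22727114  0.19041087 -3.74717843] [-0.04943868 -0.12624527  0.0286621 ]
```

```bash
python3 -m pendant '[{"wx":0,"wy":0,"wz":0,"dx":0,"dy":0,"dz":-0.005,"jaw":0},{"wx":0,"wy":0,"wz":0,"dx":0,"dy":0,"dz":-0.01,"jaw":0},{"wx":0,"wy":0,"wz":0,"dx":0,"dy":0,"dz":-0.015,"jaw":0},{"wx":0,"wy":0,"wz":0,"dx":0,"dy":0,"dz":-0.02,"jaw":0},{"wx":0,"wy":0,"wz":0,"dx":0,"dy":0,"dz":-0.025,"jaw":0},{"wx":0,"wy":0,"wz":0,"dx":0,"dy":0,"dz":-0.025,"jaw":0},{"wx":0,"wy":0,"wz":0,"dx":0,"dy":0,"dz":-0.025,"jaw":0},{"wx":0,"wy":0,"wz":0,"dx":0,"dy":0,"dz":-0.025,"jaw":0},{"wx":0,"wy":0,"wz":0,"dx":0,"dy":0,"dz":-0.025,"jaw":0},{"wx":0,"wy":0,"wz":0,"dx":0,"dy":0,"dz":-0.025,"jaw":0},{"wx":0,"wy":0,"wz":0,"dx":0,"dy":0,"dz":-0.025,"jaw":0},{"wx":0,"wy":0,"wz":0,"dx":0,"dy":0,"dz":-0.025,"jaw":0},{"wx":0,"wy":0,"wz":0,"dx":0,"dy":0,"dz":-0.02,"jaw":0},{"wx":0,"wy":0,"wz":0,"dx":0,"dy":0,"dz":-0.018,"jaw":0},{"wx":0,"wy":0,"wz":0,"dx":0,"dy":0,"dz":-0.015,"jaw":0},{"wx":0,"wy":0,"wz":0,"dx":0,"dy":0,"dz":-0.012,"jaw":0},{"wx":0,"wy":0,"wz":0,"dx":0,"dy":0,"dz":-0.01,"jaw":0},{"wx":0,"wy":0,"wz":0,"dx":0,"dy":0,"dz":-0.007,"jaw":0},{"wx":0,"wy":0,"wz":0,"dx":0,"dy":0,"dz":-0.004,"jaw":0}]'; python3 look.py wrist w6; python3 look.py top t6
python3 - <<'E'
import numpy as np,cv2
from h import cloud
from scipy.spatial.transform import Rotation as Ro
from bench import env
print(Ro.from_quat(env.state()['orientation']).as_matrix().round(4))
for n in('w6','t6','w3','top','scene'):
    z=np.load(f'pics/{n}.npz');p=z['p'];X=cloud(n);ok=z['d']>0;hsv=cv2.cvtColor(p,cv2.COLOR_RGB2HSV)
    m=(ok&(abs(X[...,2]-.02)<.012)&(abs(X[...,0]-.535)<.13)&(abs(X[...,1]-.205)<.13)&(hsv[...,0]>5)&(hsv[...,0]<22)&(hsv[...,1]>80)&(hsv[...,2]>90)).astype(np.uint8)
    m=cv2.erode(cv2.morphologyEx(m,cv2.MORPH_OPEN,np.ones((5,5))),np.ones((1,1)));l=cv2.connectedComponentsWithStats(m)
    if l[0]<2: print(n,'none');continue
    B=X[l[1]==1+np.argmax(l[2][1:,4])];print(n,len(B),B.mean(0).round(4),cv2.minAreaRect((B[:,:2]*1000).astype(np.float32)))
E
```

```text
t: 11.0
position: [0.5099, -0.0637, 0.2361]
orientation: [0.637, 0.771, 0.0, 0.0]
ft_force: [0.4, 0.3, -3.2]
finger_gap: 0.16
gripper_force: 30.0
11.05 [ 0.50999056 -0.0636875   0.2362388 ] [6.36956125e-01 7.70900045e-01 3.22925732e-05 1.19372246e-04] [ 0.766  0.305 -0.876  1.857  0.262  1.1   -0.018]
11.1 [ 0.50996216 -0.06372551  0.23608241] [6.36995875e-01 7.70867207e-01 1.84502654e-05 5.53887354e-05] [ 0.766  0.305 -0.876  1.857  0.262  1.099 -0.018]
[[-1.885e-01  9.821e-01  1.000e-04]
 [ 9.821e-01  1.885e-01 -0.000e+00]
 [-1.000e-04  1.000e-04 -1.000e+00]]
w6 2714 [0.5515 0.1244 0.0196] ((564.3102416992188, 124.44200897216797), (147.56744384765625, 27.747194290161133), 11.472375869750977)
t6 3727 [0.5357 0.2055 0.0198] ((536.557861328125, 206.10317993164062), (149.96311950683594, 182.3210906982422), 19.851118087768555)
w3 12780 [0.5472 0.1464 0.0199] ((544.4437866210938, 156.8166046142578), (128.1118927001953, 88.89340209960938), 19.726465225219727)
top 3702 [0.5366 0.2049 0.0198] ((537.1793212890625, 206.02047729492188), (151.06634521484375, 182.13429260253906), 19.885757446289062)
scene 4748 [0.527  0.2147 0.0203] ((544.15771484375, 208.00054931640625), (164.70347595214844, 182.890869140625), 19.9332332611084)
```

View pics/w6.png

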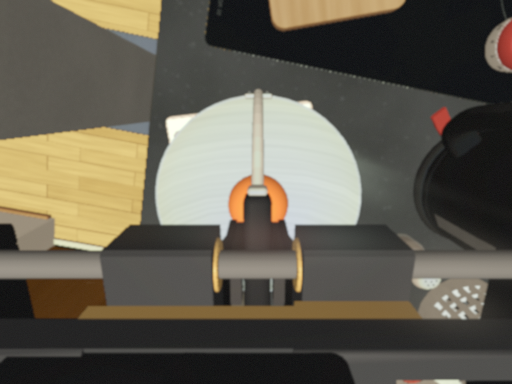

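The dish hangs free and level, with the clementine centred at (258,203). The board's centre measures (0.537, 0.206). I carry the dish across slowly with a gentle ramp so the ball does not roll.

```bash
python3 -m pendant '[{"wx":0,"wy":0,"wz":0,"dx":0.0004,"dy":0.0001,"dz":0,"jaw":0},{"wx":0,"wy":0,"wz":0,"dx":0.0008,"dy":0.0002,"dz":0,"jaw":0},{"wx":0,"wy":0,"wz":0,"dx":0.0012,"dy":0.0003,"dz":0,"jaw":0},{"wx":0,"wy":0,"wz":0,"dx":0.0015,"dy":0.0005,"dz":0,"jaw":0},{"wx":0,"wy":0,"wz":0,"dx":0.0019,"dy":0.0006,"dz":0,"jaw":0},{"wx":0,"wy":0,"wz":0,"dx":0.0023,"dy":0.0007,"dz":0,"jaw":0},{"wx":0,"wy":0,"wz":0,"dx":0.0027,"dy":0.0008,"dz":0,"jaw":0},{"wx":0,"wy":0,"wz":0,"dx":0.0031,"dy":0.0009,"dz":0,"jaw":0},{"wx":0,"wy":0,"wz":0,"dx":0.0035,"dy":0.001,"dz":0,"jaw":0},{"wx":0,"wy":0,"wz":0,"dx":0.0039,"dy":0.0012,"dz":0,"jaw":0},{"wx":0,"wy":0,"wz":0,"dx":0.0042,"dy":0.0013,"dz":0,"jaw":0},{"wx":0,"wy":0,"wz":0,"dx":0.0046,"dy":0.0014,"dz":0,"jaw":0},{"wx":0,"wy":0,"wz":0,"dx":0.005,"dy":0.0015,"dz":0,"jaw":0},{"wx":0,"wy":0,"wz":0,"dx":0.0054,"dy":0.0016,"dz":0,"jaw":0},{"wx":0,"wy":0,"wz":0,"dx":0.0058,"dy":0.0017,"dz":0,"jaw":0},{"wx":0,"wy":0,"wz":0,"dx":0.0062,"dy":0.0018,"dz":0,"jaw":0},{"wx":0,"wy":0,"wz":0,"dx":0.0065,"dy":0.002,"dz":0,"jaw":0},{"wx":0,"wy":0,"wz":0,"dx":0.0069,"dy":0.0021,"dz":0,"jaw":0},{"wx":0,"wy":0,"wz":0,"dx":0.0073,"dy":0.0022,"dz":0,"jaw":0},{"wx":0,"wy":0,"wz":0,"dx":0.0077,"dy":0.0023,"dz":0,"jaw":0}]'
python3 -m pendant '[{"wx":0,"wy":0,"wz":0,"dx":0.0077,"dy":0.0023,"dz":0,"jaw":0},{"wx":0,"wy":0,"wz":0,"dx":0.0077,"dy":0.0023,"dz":0,"jaw":0},{"wx":0,"wy":0,"wz":0,"dx":0.0077,"dy":0.0023,"dz":0,"jaw":0},{"wx":0,"wy":0,"wz":0,"dx":0.0077,"dy":0.0023,"dz":0,"jaw":0},{"wx":0,"wy":0,"wz":0,"dx":0.0077,"dy":0.0023,"dz":0,"jaw":0},{"wx":0,"wy":0,"wz":0,"dx":0.0077,"dy":0.0023,"dz":0,"jaw":0},{"wx":0,"wy":0,"wz":0,"dx":0.0077,"dy":0.0023,"dz":0,"jaw":0},{"wx":0,"wy":0,"wz":0,"dx":0.0077,"dy":0.0023,"dz":0,"jaw":0},{"wx":0,"wy":0,"wz":0,"dx":0.0077,"dy":0.0023,"dz":0,"jaw":0},{"wx":0,"wy":0,"wz":0,"dx":0.0077,"dy":0.0023,"dz":0,"jaw":0},{"wx":0,"wy":0,"wz":0,"dx":0.0077,"dy":0.0023,"dz":0,"jaw":0},{"wx":0,"wy":0,"wz":0,"dx":0.0077,"dy":0.0023,"dz":0,"jaw":0},{"wx":0,"wy":0,"wz":0,"dx":0.0077,"dy":0.0023,"dz":0,"jaw":0},{"wx":0,"wy":0,"wz":0,"dx":0.0077,"dy":0.0023,"dz":0,"jaw":0},{"wx":0,"wy":0,"wz":0,"dx":0.0077,"dy":0.0023,"dz":0,"jaw":0},{"wx":0,"wy":0,"wz":0,"dx":0.0077,"dy":0.0023,"dz":0,"jaw":0},{"wx":0,"wy":0,"wz":0,"dx":0.0077,"dy":0.0023,"dz":0,"jaw":0},{"wx":0,"wy":0,"wz":0,"dx":0.0077,"dy":0.0023,"dz":0,"jaw":0},{"wx":0,"wy":0,"wz":0,"dx":0.0077,"dy":0.0023,"dz":0,"jaw":0},{"wx":0,"wy":0,"wz":0,"dx":0.0077,"dy":0.0023,"dz":0,"jaw":0}]'; python3 look.py wrist w7
python3 - <<'E'
import numpy as np
for n in('w5','w6','w7'):
    p=np.load(f'pics/{n}.npz')['p'].astype(int)[160:230,180:340]
    m=(p[...,0]>150)&(p[...,2]<90)&(p[...,1]<140);c=np.argwhere(m);print(n,len(c),'col',c[:,1].min()+180,c[:,1].max()+180,'top row',c[:,0].min()+160)
E
```

```text
t: 13.1
position: [0.5121, -0.0425, 0.2361]
orientation: [0.637, 0.771, 0.0, 0.0]
ft_force: [-0.8, 0.1, -2.9]
finger_gap: 0.153
gripper_force: 30.0
t: 15.1
position: [0.5161, -0.0026, 0.2361]
orientation: [0.637, 0.771, -0.0, 0.0]
ft_force: [-0.3, 0.0, -3.4]
finger_gap: 0.16
gripper_force: 30.0
15.15 [ 0.51613343 -0.00210562  0.23610574] [ 6.36782139e-01  7.71043755e-01  1.86591021e-04 -1.36202529e-05] [ 0.656  0.314 -0.893  1.852  0.273  1.103 -0.148]
w5 483 col 230 286 top row 176
w6 474 col 230 286 top row 176
w7 474 col 230 286 top row 176
```

The clementine has not moved in the dish, so I carry on.

```bash
python3 -m pendant '[{"wx":0,"wy":0,"wz":0,"dx":0.0077,"dy":0.0023,"dz":0,"jaw":0},{"wx":0,"wy":0,"wz":0,"dx":0.0077,"dy":0.0023,"dz":0,"jaw":0},{"wx":0,"wy":0,"wz":0,"dx":0.0077,"dy":0.0023,"dz":0,"jaw":0},{"wx":0,"wy":0,"wz":0,"dx":0.0077,"dy":0.0023,"dz":0,"jaw":0},{"wx":0,"wy":0,"wz":0,"dx":0.0077,"dy":0.0023,"dz":0,"jaw":0},{"wx":0,"wy":0,"wz":0,"dx":0.0077,"dy":0.0023,"dz":0,"jaw":0},{"wx":0,"wy":0,"wz":0,"dx":0.0077,"dy":0.0023,"dz":0,"jaw":0},{"wx":0,"wy":0,"wz":0,"dx":0.0077,"dy":0.0023,"dz":0,"jaw":0},{"wx":0,"wy":0,"wz":0,"dx":0.0077,"dy":0.0023,"dz":0,"jaw":0},{"wx":0,"wy":0,"wz":0,"dx":0.0077,"dy":0.0023,"dz":0,"jaw":0},{"wx":0,"wy":0,"wz":0,"dx":0.0077,"dy":0.0023,"dz":0,"jaw":0},{"wx":0,"wy":0,"wz":0,"dx":0.0077,"dy":0.0023,"dz":0,"jaw":0},{"wx":0,"wy":0,"wz":0,"dx":0.0077,"dy":0.0023,"dz":0,"jaw":0},{"wx":0,"wy":0,"wz":0,"dx":0.0077,"dy":0.0023,"dz":0,"jaw":0},{"wx":0,"wy":0,"wz":0,"dx":0.0077,"dy":0.0023,"dz":0,"jaw":0},{"wx":0,"wy":0,"wz":0,"dx":0.0077,"dy":0.0023,"dz":0,"jaw":0},{"wx":0,"wy":0,"wz":0,"dx":0.0077,"dy":0.0023,"dz":0,"jaw":0},{"wx":0,"wy":0,"wz":0,"dx":0.0077,"dy":0.0023,"dz":0,"jaw":0},{"wx":0,"wy":0,"wz":0,"dx":0.0077,"dy":0.0023,"dz":0,"jaw":0},{"wx":0,"wy":0,"wz":0,"dx":0.0077,"dy":0.0023,"dz":0,"jaw":0}]'
python3 -m pendant '[{"wx":0,"wy":0,"wz":0,"dx":0.0077,"dy":0.0023,"dz":0,"jaw":0},{"wx":0,"wy":0,"wz":0,"dx":0.0077,"dy":0.0023,"dz":0,"jaw":0},{"wx":0,"wy":0,"wz":0,"dx":0.0077,"dy":0.0023,"dz":0,"jaw":0},{"wx":0,"wy":0,"wz":0,"dx":0.0077,"dy":0.0023,"dz":0,"jaw":0},{"wx":0,"wy":0,"wz":0,"dx":0.0077,"dy":0.0023,"dz":0,"jaw":0},{"wx":0,"wy":0,"wz":0,"dx":0.0077,"dy":0.0023,"dz":0,"jaw":0},{"wx":0,"wy":0,"wz":0,"dx":0.0077,"dy":0.0023,"dz":0,"jaw":0},{"wx":0,"wy":0,"wz":0,"dx":0.0077,"dy":0.0023,"dz":0,"jaw":0},{"wx":0,"wy":0,"wz":0,"dx":0.0077,"dy":0.0023,"dz":0,"jaw":0},{"wx":0,"wy":0,"wz":0,"dx":0.0077,"dy":0.0023,"dz":0,"jaw":0},{"wx":0,"wy":0,"wz":0,"dx":0.0077,"dy":0.0023,"dz":0,"jaw":0},{"wx":0,"wy":0,"wz":0,"dx":0.0077,"dy":0.0023,"dz":0,"jaw":0},{"wx":0,"wy":0,"wz":0,"dx":0.0077,"dy":0.0023,"dz":0,"jaw":0},{"wx":0,"wy":0,"wz":0,"dx":0.0077,"dy":0.0023,"dz":0,"jaw":0},{"wx":0,"wy":0,"wz":0,"dx":0.0077,"dy":0.0023,"dz":0,"jaw":0},{"wx":0,"wy":0,"wz":0,"dx":0.0077,"dy":0.0023,"dz":0,"jaw":0},{"wx":0,"wy":0,"wz":0,"dx":0.0077,"dy":0.0023,"dz":0,"jaw":0},{"wx":0,"wy":0,"wz":0,"dx":0.0077,"dy":0.0023,"dz":0,"jaw":0},{"wx":0,"wy":0,"wz":0,"dx":0.0077,"dy":0.0023,"dz":0,"jaw":0},{"wx":0,"wy":0,"wz":0,"dx":0.0077,"dy":0.0023,"dz":0,"jaw":0}]'
python3 -m pendant '[{"wx":0,"wy":0,"wz":0,"dx":0.0077,"dy":0.0023,"dz":0,"jaw":0},{"wx":0,"wy":0,"wz":0,"dx":0.0077,"dy":0.0023,"dz":0,"jaw":0},{"wx":0,"wy":0,"wz":0,"dx":0.0077,"dy":0.0023,"dz":0,"jaw":0},{"wx":0,"wy":0,"wz":0,"dx":0.0077,"dy":0.0023,"dz":0,"jaw":0},{"wx":0,"wy":0,"wz":0,"dx":0.0077,"dy":0.0023,"dz":0,"jaw":0},{"wx":0,"wy":0,"wz":0,"dx":0.0077,"dy":0.0023,"dz":0,"jaw":0},{"wx":0,"wy":0,"wz":0,"dx":0.0077,"dy":0.0023,"dz":0,"jaw":0},{"wx":0,"wy":0,"wz":0,"dx":0.0077,"dy":0.0023,"dz":0,"jaw":0},{"wx":0,"wy":0,"wz":0,"dx":0.0077,"dy":0.0023,"dz":0,"jaw":0},{"wx":0,"wy":0,"wz":0,"dx":0.0077,"dy":0.0023,"dz":0,"jaw":0},{"wx":0,"wy":0,"wz":0,"dx":0.0077,"dy":0.0023,"dz":0,"jaw":0},{"wx":0,"wy":0,"wz":0,"dx":0.0077,"dy":0.0023,"dz":0,"jaw":0},{"wx":0,"wy":0,"wz":0,"dx":0.0077,"dy":0.0023,"dz":0,"jaw":0},{"wx":0,"wy":0,"wz":0,"dx":0.0077,"dy":0.0023,"dz":0,"jaw":0},{"wx":0,"wy":0,"wz":0,"dx":0.0077,"dy":0.0023,"dz":0,"jaw":0},{"wx":0,"wy":0,"wz":0,"dx":0.0077,"dy":0.0023,"dz":0,"jaw":0},{"wx":0,"wy":0,"wz":0,"dx":0.0077,"dy":0.0023,"dz":0,"jaw":0},{"wx":0,"wy":0,"wz":0,"dx":0.0077,"dy":0.0023,"dz":0,"jaw":0},{"wx":0,"wy":0,"wz":0,"dx":0.0077,"dy":0.0023,"dz":0,"jaw":0},{"wx":0,"wy":0,"wz":0,"dx":0.0077,"dy":0.0023,"dz":0,"jaw":0}]'
```

```text
t: 17.15
position: [0.5202, 0.0374, 0.2361]
orientation: [0.637, 0.771, -0.0, 0.0]
ft_force: [-1.0, 0.2, -3.2]
finger_gap: 0.158
gripper_force: 30.0
t: 19.15
position: [0.5242, 0.0774, 0.2361]
orientation: [0.637, 0.771, -0.0, 0.0]
ft_force: [-0.5, 0.7, -3.5]
finger_gap: 0.155
gripper_force: 30.0
t: 21.15
position: [0.5282, 0.1174, 0.236]
orientation: [0.637, 0.771, -0.0, 0.0]
ft_force: [0.4, 0.3, -3.4]
finger_gap: 0.16
gripper_force: 30.0
```

```bash
python3 -m pendant '[{"wx":0,"wy":0,"wz":0,"dx":0.0077,"dy":0.0023,"dz":0,"jaw":0},{"wx":0,"wy":0,"wz":0,"dx":0.0077,"dy":0.0023,"dz":0,"jaw":0},{"wx":0,"wy":0,"wz":0,"dx":0.0077,"dy":0.0023,"dz":0,"jaw":0},{"wx":0,"wy":0,"wz":0,"dx":0.0077,"dy":0.0023,"dz":0,"jaw":0},{"wx":0,"wy":0,"wz":0,"dx":0.0077,"dy":0.0023,"dz":0,"jaw":0},{"wx":0,"wy":0,"wz":0,"dx":0.0077,"dy":0.0023,"dz":0,"jaw":0},{"wx":0,"wy":0,"wz":0,"dx":0.0077,"dy":0.0023,"dz":0,"jaw":0},{"wx":0,"wy":0,"wz":0,"dx":0.0077,"dy":0.0023,"dz":0,"jaw":0},{"wx":0,"wy":0,"wz":0,"dx":0.0077,"dy":0.0023,"dz":0,"jaw":0},{"wx":0,"wy":0,"wz":0,"dx":0.0077,"dy":0.0023,"dz":0,"jaw":0},{"wx":0,"wy":0,"wz":0,"dx":0.0077,"dy":0.0023,"dz":0,"jaw":0},{"wx":0,"wy":0,"wz":0,"dx":0.0077,"dy":0.0023,"dz":0,"jaw":0},{"wx":0,"wy":0,"wz":0,"dx":0.0077,"dy":0.0023,"dz":0,"jaw":0},{"wx":0,"wy":0,"wz":0,"dx":0.0077,"dy":0.0023,"dz":0,"jaw":0},{"wx":0,"wy":0,"wz":0,"dx":0.0077,"dy":0.0023,"dz":0,"jaw":0},{"wx":0,"wy":0,"wz":0,"dx":0.0077,"dy":0.0023,"dz":0,"jaw":0},{"wx":0,"wy":0,"wz":0,"dx":0.0077,"dy":0.0023,"dz":0,"jaw":0},{"wx":0,"wy":0,"wz":0,"dx":0.0077,"dy":0.0023,"dz":0,"jaw":0},{"wx":0,"wy":0,"wz":0,"dx":0.0077,"dy":0.0023,"dz":0,"jaw":0},{"wx":0,"wy":0,"wz":0,"dx":0.0077,"dy":0.0023,"dz":0,"jaw":0}]'
python3 -m pendant '[{"wx":0,"wy":0,"wz":0,"dx":0.0077,"dy":0.0023,"dz":0,"jaw":0},{"wx":0,"wy":0,"wz":0,"dx":0.0077,"dy":0.0023,"dz":0,"jaw":0},{"wx":0,"wy":0,"wz":0,"dx":0.0077,"dy":0.0023,"dz":0,"jaw":0},{"wx":0,"wy":0,"wz":0,"dx":0.0077,"dy":0.0023,"dz":0,"jaw":0},{"wx":0,"wy":0,"wz":0,"dx":0.0077,"dy":0.0023,"dz":0,"jaw":0},{"wx":0,"wy":0,"wz":0,"dx":0.0077,"dy":0.0023,"dz":0,"jaw":0},{"wx":0,"wy":0,"wz":0,"dx":0.0077,"dy":0.0023,"dz":0,"jaw":0},{"wx":0,"wy":0,"wz":0,"dx":0.0077,"dy":0.0023,"dz":0,"jaw":0},{"wx":0,"wy":0,"wz":0,"dx":0.0077,"dy":0.0023,"dz":0,"jaw":0},{"wx":0,"wy":0,"wz":0,"dx":0.0077,"dy":0.0023,"dz":0,"jaw":0},{"wx":0,"wy":0,"wz":0,"dx":0.0077,"dy":0.0023,"dz":0,"jaw":0},{"wx":0,"wy":0,"wz":0,"dx":0.0077,"dy":0.0023,"dz":0,"jaw":0},{"wx":0,"wy":0,"wz":0,"dx":0.0077,"dy":0.0023,"dz":0,"jaw":0},{"wx":0,"wy":0,"wz":0,"dx":0.0077,"dy":0.0023,"dz":0,"jaw":0},{"wx":0,"wy":0,"wz":0,"dx":0.0077,"dy":0.0023,"dz":0,"jaw":0}]'
python3 -m pendant '[{"wx":0,"wy":0,"wz":0,"dx":0.0073,"dy":0.0022,"dz":0,"jaw":0},{"wx":0,"wy":0,"wz":0,"dx":0.0069,"dy":0.0021,"dz":0,"jaw":0},{"wx":0,"wy":0,"wz":0,"dx":0.0065,"dy":0.002,"dz":0,"jaw":0},{"wx":0,"wy":0,"wz":0,"dx":0.0062,"dy":0.0018,"dz":0,"jaw":0},{"wx":0,"wy":0,"wz":0,"dx":0.0058,"dy":0.0017,"dz":0,"jaw":0},{"wx":0,"wy":0,"wz":0,"dx":0.0054,"dy":0.0016,"dz":0,"jaw":0},{"wx":0,"wy":0,"wz":0,"dx":0.005,"dy":0.0015,"dz":0,"jaw":0},{"wx":0,"wy":0,"wz":0,"dx":0.0046,"dy":0.0014,"dz":0,"jaw":0},{"wx":0,"wy":0,"wz":0,"dx":0.0042,"dy":0.0013,"dz":0,"jaw":0},{"wx":0,"wy":0,"wz":0,"dx":0.0039,"dy":0.0012,"dz":0,"jaw":0},{"wx":0,"wy":0,"wz":0,"dx":0.0035,"dy":0.001,"dz":0,"jaw":0},{"wx":0,"wy":0,"wz":0,"dx":0.0031,"dy":0.0009,"dz":0,"jaw":0},{"wx":0,"wy":0,"wz":0,"dx":0.0027,"dy":0.0008,"dz":0,"jaw":0},{"wx":0,"wy":0,"wz":0,"dx":0.0023,"dy":0.0007,"dz":0,"jaw":0},{"wx":0,"wy":0,"wz":0,"dx":0.0019,"dy":0.0006,"dz":0,"jaw":0},{"wx":0,"wy":0,"wz":0,"dx":0.0015,"dy":0.0005,"dz":0,"jaw":0},{"wx":0,"wy":0,"wz":0,"dx":0.0012,"dy":0.0003,"dz":0,"jaw":0},{"wx":0,"wy":0,"wz":0,"dx":0.0008,"dy":0.0002,"dz":0,"jaw":0},{"wx":0,"wy":0,"wz":0,"dx":0.0004,"dy":0.0001,"dz":0,"jaw":0},{"wx":0,"wy":0,"wz":0,"dx":0,"dy":0,"dz":0,"jaw":0}]'
python3 -m pendant '[{"wx":0,"wy":0,"wz":0,"dx":0,"dy":0,"dz":0,"jaw":0},{"wx":0,"wy":0,"wz":0,"dx":0,"dy":0,"dz":0,"jaw":0},{"wx":0,"wy":0,"wz":0,"dx":0,"dy":0,"dz":0,"jaw":0},{"wx":0,"wy":0,"wz":0,"dx":0,"dy":0,"dz":0,"jaw":0},{"wx":0,"wy":0,"wz":0,"dx":0,"dy":0,"dz":0,"jaw":0}]'
python3 look.py wrist w8;python3 look.py scene s8;python3 look.py top t8
python3 - <<'E'
import numpy as np,cv2
from h import cloud
p=np.load('pics/w8.npz')['p'].astype(int)[160:230,180:340]
m=(p[...,0]>150)&(p[...,2]<90)&(p[...,1]<140);c=np.argwhere(m);print(len(c),'col',c[:,1].min()+180,c[:,1].max()+180,'top row',c[:,0].min()+160)
for n in('w8','t8','s8'):
    X=cloud(n);z=np.load(f'pics/{n}.npz');ok=z['d']>0
    q=X[...,:2]-[.537,.206];R=X[ok&(abs(X[...,2]-.164)<.006)&(np.hypot(q[...,0],q[...,1])<.1)]
    if len(R)>20:print(n,len(R),'rim',R.min(0).round(4),R.max(0).round(4))
E
```

```text
t: 23.15
position: [0.5323, 0.1573, 0.236]
orientation: [0.637, 0.771, 0.0, 0.0]
ft_force: [0.2, -1.1, -3.2]
finger_gap: 0.158
gripper_force: 30.0
t: 24.65
position: [0.5353, 0.1873, 0.236]
orientation: [0.637, 0.771, -0.0, 0.0]
ft_force: [-0.3, -0.3, -3.3]
finger_gap: 0.158
gripper_force: 30.0
t: 26.65
position: [0.5372, 0.2062, 0.236]
orientation: [0.637, 0.771, -0.0, 0.0]
ft_force: [0.6, -1.0, -2.1]
finger_gap: 0.156
gripper_force: 30.0
t: 27.15
position: [0.5372, 0.2062, 0.236]
orientation: [0.637, 0.771, -0.0, 0.0]
ft_force: [0.4, -0.7, -3.4]
finger_gap: 0.158
gripper_force: 30.0
27.2 [0.53716672 0.20615036 0.23601616] [ 6.36970157e-01  7.70888460e-01 -3.38006404e-05  1.59712589e-05] [ 0.23   0.432 -0.894  1.723  0.363  1.163 -0.576]
27.25 [0.53719436 0.20616571 0.23604315] [ 6.36972364e-01  7.70886636e-01 -8.34506529e-06  3.10474433e-05] [ 0.23   0.432 -0.894  1.723  0.363  1.163 -0.576]
27.3 [0.53718698 0.20616155 0.23604888] [ 6.36978056e-01  7.70881932e-01 -2.47173839e-06  5.27922165e-05] [ 0.23   0.432 -0.894  1.723  0.363  1.163 -0.576]
478 col 229 286 top row 176
w8 6174 rim [0.4567 0.125  0.158 ] [0.621  0.2908 0.17  ]
t8 449 rim [0.4758 0.1225 0.158 ] [0.6184 0.2451 0.17  ]
s8 1200 rim [0.4552 0.1231 0.158 ] [0.6209 0.2917 0.1699]
```

View pics/s8.png

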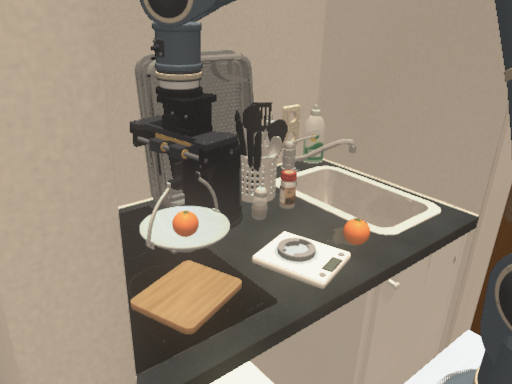

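The scene view shows the dish level over the board (rim at about (185,227), board at (188,293)) with the clementine in its middle. The scale's socket is empty and nothing else visible has moved.

```bash
python3 -c "
from bench import env;print(env.close_job())"
```

```text
the job is handed in; nothing more can be done
None
```

The job is handed in: the arm is holding the dish level over the centre of the board, with about 10 cm of air below its foot by the arm's measured height, and the clementine is still in the middle.

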